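Pull the latch pin and hold the toolbox lid open

TASK

The lid of the steel toolbox has no stay and falls shut by itself: draw the locking pin straight out of the latch, lay it, point to the box, in the notched bracket beside the latch and let go of it, then lift the lid by its front lip and hold it open at 60 degrees so that I can reach in with both hands. Do not let the lid drop, and leave the other things where they are. Finish while still holding the lid by its lip at 60 degrees: do not let go of it.

Things in the scene. Friction and masses are not known exactly. Their poses are not given: they have to be found in the camera images.
- toolbox: (All sizes in mm.) Dark painted steel toolbox, fixed, 170 deep (x) by 400 long (y) by 131 high, lid shut. Origin: centre of its underside; x from its front (latch side) to its hinged back, y along it to the left, z up. Front wall outside at x = -85, rim at z = 105; on it the lid, 26 high, whose front face is at x = -87; a carrying handle stands 29 above the lid's middle, y -65 to 65.
- lid (a joint): Opening angle of the toolbox lid, rad: 0 shut, grows as its front rises; 60 degrees = 1.047; range 0 to 1.4. It weighs about 0.75 kg and falls shut from every angle when let go (lifting it at the lip takes about 3.5 N). While the pin is in the latch it cannot be raised.
- lid_hinge (a point): Middle of the hinge line, at (85, 0, 105) in the toolbox frame; the line runs along the toolbox's y. Axes are the lid's own, parallel to the toolbox's when shut.
- lid_lip (a point): Middle of the lifting lip, a steel tab at the middle of the lid's front: 42 wide (toolbox y), 5 thick, reaching 32 out, its end rolled to 8 thick; clear at both sides and below. The point, 18 out from the lid's front, is at (-190, 0, 10) in the lid frame (see lid_hinge): (-105, 0, 115) in the toolbox frame when shut. Gripped by its two side faces it swivels between the pads as the lid turns.
- bore (a point): Latch bore at the front face of the latch tongue, on its axis: (-91, -85, 90) in the toolbox frame. The tongue is a steel plate 36 wide, 4 thick, hanging from the lid over the front wall; the bore, 10 diameter, runs level along the toolbox's x through tongue, wall and a sleeve behind, 33 in all. Nothing stands in front of it but the pin.
- pin: Locking pin, about 30 g, all on one axis: plain steel shank 8 diameter, 50 long; collar 20 diameter, 4 thick; black round grip 16 diameter, 34 long. Origin on the axis where shank meets collar (the shoulder); x along the shank to its tip. Starts in the bore, level, x along the toolbox's x, shoulder 1 to 8 in front of the tongue. Balances on the shank about 15 from the shoulder.
- pin_grip (a point): Middle of the pin's grip, on the axis, 22 from the shoulder away from the tip.
- pin_tip (a point): Tip of the pin's shank, on the axis, 50 from the shoulder. Parked, the pin lies level with its shank in both notches of the bracket, tip towards the wall, grip outside, collar 3 to 14 in front of the outer ear.
- park (a point): Pin bracket on the front wall, 70 right of the latch. Two upright ears 3 thick, square to the toolbox's x, each with an open-topped notch 14 wide, flared above. Point: outer face of the outer ear, mid notch, on the axis of a pin lying in it: (-132, -155, 70) in the toolbox frame; notch floor 4 below, ear tops 16 above. Inner ear 31 to 34, wall 47 further in. Axes as the toolbox's.
- turntable: White plastic turntable, 300 diameter, 37 high, turns freely about its middle; origin at the centre of its underside. Bystander.
- pot: Grey ceramic pot, 84 diameter, 85 high, on the turntable; origin at the centre of its underside. Bystander.
- cup: Aluminium cup, 66 diameter, 85 high, on the turntable; origin at the centre of its underside. Bystander.
- shoe_tree: Blue plastic shoe tree, 220 long, 68 wide, 68 high, on the turntable; origin under its middle. Bystander.
- brush: Black stiff brush lying bristles down on the turntable, 160 long, 42 wide, 40 high; origin under its middle. Bystander.
- polish_tin: Flat shoe polish tin, 76 diameter, 23 high, on the slab; origin at the centre of its underside. Bystander.
- seed_pot: Small terracotta pot, 72 diameter, 60 high, on the slab; origin at the centre of its underside. Bystander.
- oil_jar: Small glass jar with a steel cap, 60 diameter, 65 high, on the slab; origin at the centre of its underside. Bystander.
- screwdriver: Wooden-handled screwdriver lying on the slab, about 200 long; origin under its middle. Bystander.

How it is judged:
By the outcome, as a careful person would: the job done as asked, in the order asked, and still so for the second after the job is handed in, while the arm keeps its last pose, push and grip.
It also fails if it takes over 59 s, if anything falls off the work surface, if the arm or the gripper's body presses on something with over 40 N, if the wrist force passes 120 N, or if a joint passes its speed limit or range.

ROBOT

A 6-joint arm with a two-finger parallel gripper is mounted at the origin on the work surface. World frame = base frame: x ahead of the robot, y to its left, z up, the work surface at z = 0. Lengths are in mm, angles in rad, forces in N, time in s.
With the tool pointing down it reaches from about 350 to 975 mm from the base axis. Payload 7.1 kg.
Tool frame: the origin (TCP) lies on the mounting face of the last link; the fingertips stand 182 mm ahead of it and the grasp point (between the pads) lies 163 mm ahead of it (ctrl.tip_reach is the distance from the TCP to the fingertips, in mm); z points along the fingers, y is the direction in which the jaws open and shut (so a half turn about z gives the same grasp; the last joint's range is limited). The gripper opens to 88 mm and grips with 3 to 60 N. Pads are 20 mm wide; open, the fingers measure 115 mm over their backs; the gripper's body (75 mm by 178 mm) begins 61 mm behind the grasp point.
Start: joints at [-1.125, 0.423, 1.63, -0, 1.089, -0.019], TCP at [280.167, -558.671, 404.675] pointing down, gripper open.
Joint ranges: [-3, 3], [-0.9, 2.11], [0.09, 2.58], [-1.31, 4.45], [0.11, 2.69], [-2.54, 2.54]. Speed limits (rad/s): [2.39, 2.39, 3.01, 3.14, 3.14, 3.14].

INTERFACE

Orientations are given as a rotation vector (axis times angle).
In Python, from workcell import ctrl gives the robot as it stands.
- The arm moves only by the tool jog_arm, never from a script. Its argument "steps" is a list that holds one entry, the list of rows, each a list of 7 numbers: the shift along the tool's x, y, z in m, then the turn, a rotation vector about the tool's x, y, z in degrees, then the gripper's target within -1 to 1 (shut at 1, half-way at 0, fully open at -1). A call has 1 to 20 rows; each row shifts and turns the commanded pose from where the row before left it, along the tool's axes as they then stand; what a row does not reach is not made up. A row lasts 1/12 s, in which the tool goes at most 41.7 mm and 7.16 degrees, less where a joint would pass 70% of its speed; a pose out of reach is approached as far as the arm can. A call is refused whole if a number of a shift passes 0.0417 or a number of a turn 7.16, either way. A call with a gripper value outside its range is refused whole. The fingers move at their own pace and stop on an object; the grip force is fixed at half the most. Time passes only in rows, so rows that do not move let the fingers close. It gives the time, the measured TCP pose, the force and the opening at its end, in the units of the state.
- ctrl.get_obs(): the state, without advancing time (a new reading comes with each control period).
- ctrl.get_image(name): name is "scene" or "side" or "wrist"; returns the picture (420x560x3 uint8, red, green, blue); there is no depth.
- ctrl.camera_info(name): a dict with "fx", "fy", "cx", "cy" (pixels), "origin" and "attitude" of the camera in the world; the wrist camera has in their place "T_tool_cam" (4x4, takes a point from camera to tool coordinates, whose origin is the TCP and whose axes are the flange's). Camera axes: x right, y down, z forward; pixel columns grow to the right and rows downward; lengths in mm; the calibration is good to about 2 mm. The wrist camera is an equidistant fisheye: a pixel r from the principal point sees the ray r / f radians off the axis. A picture is of the moment at which its call begins: read the wrist's pose just before it. camera_info takes no time and is no camera call.
- ctrl.close_job(): hands the job in, once; it reports no verdict.
Trained networks look in the newest picture that a camera, given by its name, has taken for a name from the list of things; names that differ only in an ending like _2 or _b are one class to them, and where a whole thing is asked for, a point or a joint stands for the part that bears it (a point fixed in the world has none). Each returns a list of dicts, best first, with "p" (0 to 1); they miss things now and then, are a little off and sometimes report something else, mostly with a low value. They report only what shows in the picture. A call takes as long as a camera call.
- ctrl.look_for(thing, camera): "bbox" ([left, top, right, bottom] in pixels, round what is visible of it).
- ctrl.trace(thing, camera): "pixels" (420x560 bool, what is visible of it) and "bbox" ([left, top, right, bottom] in pixels, round what is visible of it).
- ctrl.landmark_of(thing, camera): "uv" ([column, row] in pixels: a listed point, or the origin of a listed thing).
The state is a dict: "t": time; "qpos": joint angles; "qvel": joint speeds; "joint_torque": joint torques, N m; "ee_pos": TCP position; "orientation": TCP orientation; "ft_force": force on the tool from outside, world axes, zero at the start; "moment": the same for the moment, N m; "width": finger opening in mm.
Only numpy, scipy, OpenCV 4.12 (cv2) and the standard library are available. Lean on these libraries where they do the work, as an engineer would, in place of code of your own. Each camera call takes 0.05 s, during which the arm holds its last target.

## Working session

There is one attempt and no reset: what is moved stays moved. The work goes in short steps, Python scripts to look and compute and a tool call to move; the robot and the scene stay as the last step left them, time stands still between calls to the robot, and variables do not carry over. Pictures are saved under pics/ and viewed, and the job is handed in when it is done.

Besides the shell and the picture viewer there is one more tool, called after "Call:" in YAML: its name, and indented under it one key for each argument. jog_arm: Moves the arm, as the interface text tells. Its arguments: {"type":"object","properties":{"steps":{"type":"array"}},"required":["steps"]}

```bash
ls; mkdir -p pics; python3 - <<'E'
from workcell import ctrl
import cv2
o=ctrl.get_obs(); print({k:o[k] for k in o})
for n in ["scene","side","wrist"]:
    im=ctrl.get_image(n); cv2.imwrite(f"pics/{n}0.png",im[:,:,::-1]); print(n,ctrl.camera_info(n))
    for t in ["bore","park","lid_lip","lid_hinge","pin_grip","pin","toolbox"]:
        try: print(t,[(r["uv"],r["p"]) for r in ctrl.landmark_of(t,n)][:2])
        except Exception as e: print(t,e)
print(ctrl.get_obs()["t"])
E
```

```text
pics
{'t': 0.0, 'qpos': array([-1.12503345e+00,  4.23836269e-01,  1.63067766e+00, -2.29027559e-05,
        1.08859252e+00, -1.90095137e-02]), 'qvel': array([-1.43299128e-03, -6.91766005e-04,  5.16740126e-04, -6.32686445e-05,
       -4.22645853e-05,  5.21298307e-04]), 'joint_torque': array([ 3.38383717e-03, -5.44617105e+01, -2.73667002e+01,  6.45521586e-02,
        2.27193406e-02, -1.04018443e-04]), 'ee_pos': array([ 280.03429129, -558.44727188,  403.90919059]), 'orientation': array([-3.05570606e+00, -7.23186021e-01,  5.34425910e-04]), 'ft_force': array([ 0.34161869, -0.84388388, -0.20275188]), 'moment': array([-0.07058875,  0.00183049, -0.03436806]), 'width': 87.76562992397547}
scene {'fx': 514.2966928584929, 'fy': 514.2966928584929, 'cx': 278.98269117044794, 'cy': 211.64240750621883, 'origin': array([1292.66136592,  311.08907805, 1320.56397406]), 'attitude': array([-1.56147845, -2.27609654,  0.66736692])}
bore [([240.0, 198.7], 0.64)]
park [([227.9, 183.3], 0.65)]
lid_lip [([265.3, 204.7], 0.62), ([244.3, 190.2], 0.51)]
lid_hinge [([226.8, 256.9], 0.55)]
pin_grip [([173.6, 156.8], 0
[... 432 characters left out ...]
d_lip [([276.5, 201.9], 0.6)]
lid_hinge [([219.8, 193.4], 0.68)]
pin_grip [([288.0, 196.1], 0.58)]
pin [([282.1, 193.2], 0.66)]
toolbox [([242.9, 226.0], 0.64)]
wrist {'fx': 325.19226210127806, 'fy': 325.19226210127806, 'cx': 286.4529065906994, 'cy': 207.71147239383788, 'T_tool_cam': array([[-3.26032692e-04, -9.57411403e-01, -2.88727031e-01,
         8.00593321e+01],
       [ 9.99999898e-01, -4.02563674e-04,  2.05683525e-04,
        -2.74352924e-01],
       [-3.13154767e-04, -2.88726935e-01,  9.57411437e-01,
         1.90529782e+01],
       [ 0.00000000e+00,  0.00000000e+00,  0.00000000e+00,
         1.00000000e+00]])}
bore []
park []
lid_lip []
lid_hinge []
pin_grip []
pin []
toolbox []
1.2
```

View pics/scene0.png

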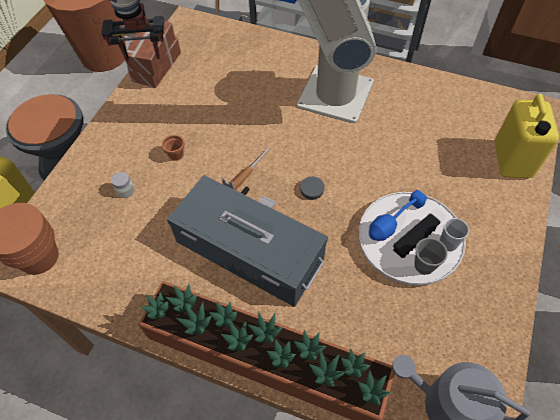

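View pics/side0.png

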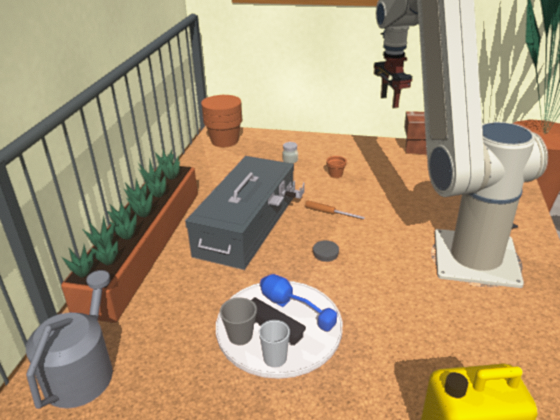

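View pics/wrist0.png

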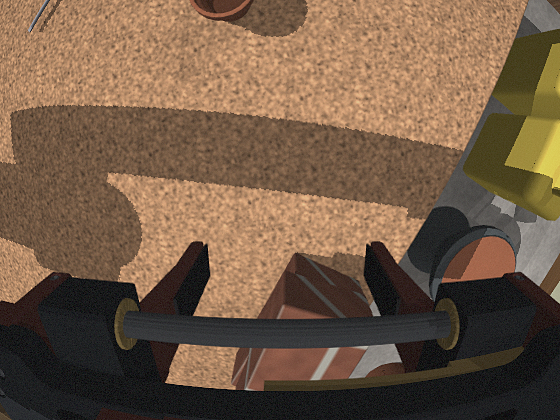

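```bash
cat > h.py <<'E'
import numpy as np, cv2
from scipy.spatial.transform import Rotation as R
from scipy.optimize import minimize, least_squares
from workcell import ctrl
def proj(n,P,o=None,info=None):
    i=info or ctrl.camera_info(n); P=np.atleast_2d(np.asarray(P,float))
    if n!="wrist":
        p=(P-i["origin"])@R.from_rotvec(i["attitude"]).as_matrix()
        return np.c_[i["fx"]*p[:,0]/p[:,2]+i["cx"], i["fy"]*p[:,1]/p[:,2]+i["cy"]]
    pt=(P-o["ee_pos"])@R.from_rotvec(o["orientation"]).as_matrix()
    T=i["T_tool_cam"]; p=(pt-T[:3,3])@T[:3,:3]
    rr=np.hypot(p[:,0],p[:,1]); th=np.arctan2(rr,p[:,2])
    return np.c_[i["fx"]*th*p[:,0]/rr+i["cx"], i["fy"]*th*p[:,1]/rr+i["cy"]]
def box2w(pose,P):
    x,y,a=pose; P=np.atleast_2d(np.asarray(P,float)); c,s=np.cos(a),np.sin(a)
    return P@np.array([[c,s,0],[-s,c,0],[0,0,1]])+[x,y,0]
LM={"bore":(-91,-85,90),"park":(-132,-155,70),"lid_lip":(-105,0,115),"lid_hinge":(85,0,105),"toolbox":(0,0,0)}
E
python3 - <<'E'
from h import *
import pickle
inf={n:ctrl.camera_info(n) for n in("scene","side")}
m={}
for n in inf:
    r=ctrl.trace("toolbox",n); print(n,[(q["p"],q["bbox"]) for q in r][:2]); m[n]=r[0]["pixels"]
    im=ctrl.get_image(n).copy(); 
    e=m[n].astype(np.uint8); c,_=cv2.findContours(e,cv2.RETR_EXTERNAL,cv2.CHAIN_APPROX_NONE)
    cv2.drawContours(im,c,-1,(255,0,0),1); y0,x0=(140,150) ; 
    cv2.imwrite(f"pics/{n}m.png",cv2.resize(im[140:310,150:350],None,fx=4,fy=3.5)[:600,:,::-1])
C=np.array([(sx*85-(2 if sx<0 and z>50 else 0),sy*200,z) for sx in(-1,1) for sy in(-1,1) for z in(0,131)])
det={"scene":{"bore":(240,198.7),"park":(227.9,183.3),"lid_lip":(265.3,204.7),"lid_hinge":(226.8,256.9),"toolbox":(250.1,251.2)},
"side":{"bore":(282.1,191.2),"park":(302,190.2),"lid_lip":(276.5,201.9),"lid_hinge":(219.8,193.4),"toolbox":(242.9,226)}}
f=lambda p:np.concatenate([(proj(n,box2w((p[0]*100,p[1]*100,p[2]),LM[k]),info=inf[n])[0]-v) for n in det for k,v in det[n].items()])
best=min((least_squares(f,[6,-2,a],loss="soft_l1",f_scale=3) for a in np.arange(-3,3,.7)),key=lambda r:r.cost)
print(best.x,best.cost,np.round(best.fun.reshape(-1,2),1))
def iou(p):
    s=0
    for n in inf:
        h=cv2.convexHull(np.round(proj(n,box2w((p[0]*100,p[1]*100,p[2]),C),info=inf[n])*16).astype(np.int32))
        z=np.zeros((420,560),np.uint8); cv2.fillPoly(z,[h],1,shift=4); z=z>0
        s+=(z&m[n]).sum()/(z|m[n]).sum()
    return -s
r=minimize(iou,best.x,method="Nelder-Mead",options=dict(initial_simplex=best.x+np.array([[0,0,0],[.1,0,0],[0,.1,0],[0,0,.05]]),xatol=1e-4,fatol=1e-5))
print(r.x,r.fun); p=(r.x[0]*100,r.x[1]*100,r.x[2])
for n in inf:print(n,np.round([proj(n,box2w(p,LM[k]),info=inf[n])[0]-v for k,v in det[n].items()],1))
for k in LM: print(k,box2w(p,LM[k]))
E
```

```text
scene [(0.8, [168.9, 173.8, 329.7, 305.7])]
side [(0.67, [184.8, 157.1, 307.8, 271.3]), (0.67, [283.6, 191.0, 296.7, 197.7])]
[ 6.83987852 -0.40513268 -0.1832527 ] 14.846293663239646 [[-0.2  0.2]
 [ 0.7 -0.7]
 [ 1.7 -1.2]
 [ 1.8  0.1]
 [-1.2 -0. ]
 [-0.6  1. ]
 [-0.3 -1.2]
 [-1.5 -1.8]
 [-1.7 -2.1]
 [ 2.1 -1.3]]
[ 6.81537543 -0.44328348 -0.17200837] -1.9314239549302306
scene [[-1.6 -0.8]
 [-0.9 -1.5]
 [ 0.4 -2.4]
 [ 1.2 -1. ]
 [-2.1 -1.2]]
side [[ 0.3  0.2]
 [ 0.3 -2. ]
 [-0.3 -2.6]
 [-0.7 -2.6]
 [ 3.2 -1.9]]
bore [[ 577.33170846 -112.49831327   90.        ]]
park [[ 524.95544567 -174.44770467   70.        ]]
lid_lip [[578.08702773 -26.35639842 115.        ]]
lid_hinge [[765.28319745 -58.87706946 105.        ]]
toolbox [[681.53754258 -44.32834821   0.        ]]
```

```bash
ls pics
```

```text
scene0.png
scenem.png
side0.png
sidem.png
wrist0.png
```

```bash
cat >> h.py <<'E'
POSE=(681.5,-43.5,-0.175)
def Rbox(tilt_deg=0,pose=None):
    a=(pose or POSE)[2]
    Rz=R.from_euler('z',a).as_matrix()
    B=np.array([[-1,0,0],[0,1,0],[0,0,-1.]]).T
    # tilt: tool z leans towards +box x (rotation about box y, negative)
    return Rz@R.from_euler('y',-tilt_deg,degrees=True).as_matrix()@B
def delta(target,Rt,o=None):
    """shift in the present tool axes (mm), and rotvec deg, from measured pose"""
    o=o or ctrl.get_obs(); R0=R.from_rotvec(o["orientation"]).as_matrix()
    return R0.T@(np.array(target)-o["ee_pos"]), R.from_matrix(R0.T@Rt).as_rotvec(degrees=True)
def tcp_for(boxpt,tilt=0,pose=None,reach=163):
    Rt=Rbox(tilt,pose); return box2w(pose or POSE,boxpt)[0]-Rt[:,2]*reach, Rt
def st():
    o=ctrl.get_obs(); print("t",round(o["t"],2),"ee",o["ee_pos"].round(1),"F",o["ft_force"].round(1),"M",o["moment"].round(2),"w",round(o["width"],1),"q",o["qpos"].round(2)); return o
E
python3 - <<'E'
from h import *
t,Rt=tcp_for((-150,-95,205)); print(t,delta(t,Rt))
E
```

```text
[ 517.25074609 -110.93280056  368.        ] (array([ 412.62305955, -293.95398926,   36.68852293]), array([ 2.11544848e-03, -6.39838565e-04, -1.43340537e+02]))
```

Call:
jog_arm:
  steps:
    - [[0.0295, -0.021, 0.0026, 0, 0, 0, 0], [0.0295, -0.021, 0.0026, 0, 0, 0, 0], [0.0295, -0.021, 0.0026, 0, 0, 0, 0], [0.0295, -0.021, 0.0026, 0, 0, 0, 0], [0.0295, -0.021, 0.0026, 0, 0, 0, 0], [0.0295, -0.021, 0.0026, 0, 0, 0, 0], [0.0295, -0.021, 0.0026, 0, 0, 0, 0], [0.0295, -0.021, 0.0026, 0, 0, 0, 0], [0.0295, -0.021, 0.0026, 0, 0, 0, 0], [0.0295, -0.021, 0.0026, 0, 0, 0, 0], [0.0295, -0.021, 0.0026, 0, 0, 0, 0], [0.0295, -0.021, 0.0026, 0, 0, 0, 0], [0.0295, -0.021, 0.0026, 0, 0, 0, 0], [0.0295, -0.021, 0.0026, 0, 0, 0, 0]]

```text
t: 2.57
ee_pos: [518.2, -109.0, 368.4]
orientation: [3.057, 0.724, 0.001]
ft_force: [0.5, -0.6, -0.7]
width: 43.9
```

Call:
jog_arm:
  steps:
    - [[0, 0, 0, 0, 0, -7.15, 0], [0, 0, 0, 0, 0, -7.15, 0], [0, 0, 0, 0, 0, -7.15, 0], [0, 0, 0, 0, 0, -7.15, 0], [0, 0, 0, 0, 0, -7.15, 0], [0, 0, 0, 0, 0, -7.15, 0], [0, 0, 0, 0, 0, -7.15, 0], [0, 0, 0, 0, 0, -7.15, 0], [0, 0, 0, 0, 0, -7.15, 0], [0, 0, 0, 0, 0, -7.15, 0], [0, 0, 0, 0, 0, -7.15, 0], [0, 0, 0, 0, 0, -7.15, 0], [0, 0, 0, 0, 0, -7.15, 0], [0, 0, 0, 0, 0, -7.15, 0], [0, 0, 0, 0, 0, -7.15, 0], [0, 0, 0, 0, 0, -7.15, 0], [0, 0, 0, 0, 0, -7.15, 0], [0, 0, 0, 0, 0, -7.15, 0], [0, 0, 0, 0, 0, -7.15, 0], [0, 0, 0, 0, 0, -7.15, 0]]

```text
t: 4.23
ee_pos: [517.6, -110.8, 368.4]
orientation: [0.274, 3.129, -0.0]
ft_force: [1.2, -0.2, 0.1]
width: 44.1
```

```bash
cat > look.py <<'E'
from h import *
import sys
def look(tag,things=("bore","park","lid_lip","pin_grip","pin","toolbox")):
    o=st(); im=ctrl.get_image("wrist").copy(); d={}
    for t in things:
        r=ctrl.landmark_of(t,"wrist"); print(t,[(q["uv"],q["p"]) for q in r][:2])
        if r: d[t]=r[0]["uv"]
    for k in LM:
        u=proj("wrist",box2w(POSE,LM[k]),o)[0]; print(" model",k,u.round(1))
        if np.isfinite(u).all(): cv2.drawMarker(im,tuple(int(v) for v in u),(255,0,0),0,8)
    cv2.imwrite(f"pics/{tag}.png",im[:,:,::-1]); return o,d
if __name__=="__main__": look(sys.argv[1])
E
python3 look.py w1
```

```text
t 4.23 ee [ 517.6 -110.8  368.4] F [ 1.2 -0.2  0.1] M [ 0.03 -0.13 -0.02] w 44.1 q [-0.23  0.33  1.87  0.    0.94 -1.63]
bore [([298.0, 275.2], 0.95)]
park [([222.6, 225.0], 0.89)]
lid_lip [([401.7, 268.9], 0.78)]
pin_grip [([297.7, 247.6], 0.81)]
pin [([300.6, 265.9], 0.9)]
toolbox [([222.1, 222.2], 0.55)]
 model bore [296.8 271.1]
 model park [220.5 220.6]
 model lid_lip [398.3 267.9]
 model lid_hinge [367.1 404.1]
 model toolbox [359.7 299.3]
```

View pics/w1.png

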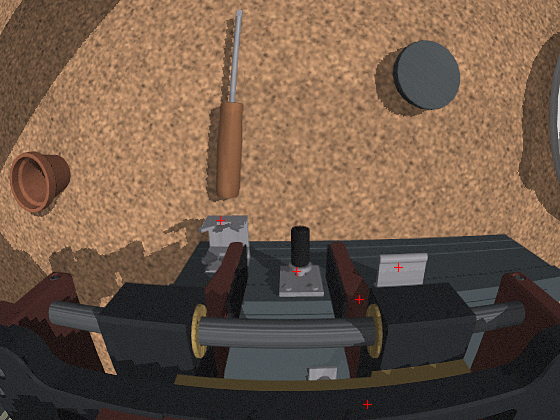

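```bash
python3 - <<'E'
from h import *
o=ctrl.get_obs(); I=ctrl.camera_info("wrist")
det={"bore":(298,275.2),"park":(222.6,225),"lid_lip":(401.7,268.9)}
f=lambda p:np.concatenate([proj("wrist",box2w((p[0]*100,p[1]*100,p[2]),LM[k]),o,I)[0]-v for k,v in det.items()])
r=least_squares(f,[6.8,-.4,-.175]); print(r.x,r.fun.reshape(-1,2).round(1))
p=(r.x[0]*100,r.x[1]*100,r.x[2])
for s in range(0,9,2):
    print(s,proj("wrist",box2w(p,[(-91-s,-85,90),(-91-s-22,-85,90),(-91-s-38,-85,90)]),o,I).round(1).tolist())
im=ctrl.get_image("wrist")[190:310,170:450]
cv2.imwrite("pics/w1z.png",cv2.resize(im,None,fx=2.8,fy=2.8,interpolation=cv2.INTER_CUBIC)[:,:,::-1])
E
```

```text
[ 6.84150077 -0.40893352 -0.16277175] [[ 1.4 -1. ]
 [-0.1  0.4]
 [-1.3  0.4]]
0 [[299.4, 274.2], [299.3, 252.2], [299.2, 235.2]]
2 [[299.4, 272.3], [299.3, 250.1], [299.1, 233.1]]
4 [[299.4, 270.3], [299.3, 248.0], [299.1, 230.9]]
6 [[299.4, 268.4], [299.2, 245.9], [299.1, 228.7]]
8 [[299.4, 266.4], [299.2, 243.8], [299.1, 226.5]]
```

View pics/w1z.png

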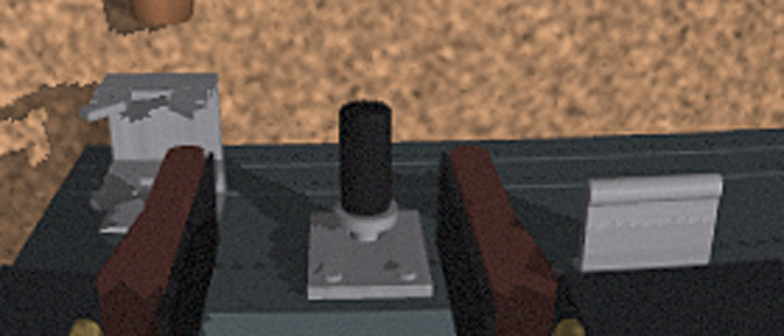

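```bash
python3 - <<'E'
from h import *
o=ctrl.get_obs(); I=ctrl.camera_info("wrist")
det={"bore":(298,275.2),"park":(222.6,225),"lid_lip":(401.7,268.9)}
f=lambda p:np.concatenate([proj("wrist",box2w((p[0]*100,p[1]*100,-.168),LM[k]),o,I)[0]-v for k,v in det.items()])
r=least_squares(f,[6.8,-.4]); print(r.x,r.fun.reshape(-1,2).round(1))
p=(r.x[0]*100,r.x[1]*100,-.168)
open("h.py","a").write(f"POSE=({p[0]:.1f},{p[1]:.1f},-.168)\n")
for h in (125,90):
  t,Rt=tcp_for((-118,-86,h),0,p); print(t,delta(t,Rt))
E
```

```text
[ 6.84440218 -0.4146689 ] [[ 1.3 -1. ]
 [ 0.1 -0.1]
 [-1.4  0.9]]
[ 553.72138839 -106.52523052  288.        ] (array([-34.77718901,  10.70800913,  80.2914916 ]), array([-0.00142605,  0.00227617, -0.84460402]))
[ 553.72138839 -106.52523052  253.        ] (array([-34.7757922 ,  10.70886997, 115.29149156]), array([-0.00142605,  0.00227617, -0.84460402]))
```

Call:
jog_arm:
  steps:
    - [[-0.0058, 0.0018, 0.0135, 0, 0, -0.4, 0], [-0.0058, 0.0018, 0.0135, 0, 0, -0.4, 0], [-0.0058, 0.0018, 0.0135, 0, 0, 0, 0], [-0.0058, 0.0018, 0.0135, 0, 0, 0, 0], [-0.0058, 0.0018, 0.0135, 0, 0, 0, 0], [-0.0058, 0.0018, 0.0135, 0, 0, 0, 0], [0, 0, 0, 0, 0, 0, 0]]

```text
t: 5.22
ee_pos: [553.7, -105.7, 285.1]
orientation: [-0.263, -3.128, -0.001]
ft_force: [-0.1, -0.1, -0.0]
width: 43.8
```

```bash
python3 look.py w2
```

```text
t 5.22 ee [ 553.7 -105.7  285.1] F [-0.1 -0.1 -0. ] M [ 0.14 -0.14  0.02] w 43.8 q [-0.21  0.5   1.84  0.    0.8  -1.61]
bore [([284.4, 287.3], 0.94), ([444.4, 33.5], 0.22)]
park [([182.4, 214.8], 0.97)]
lid_lip [([436.0, 285.9], 0.94), ([286.7, 279.6], 0.7)]
pin_grip [([286.8, 249.2], 0.67), ([180.5, 214.1], 0.42)]
pin [([286.4, 279.5], 0.8), ([181.1, 214.3], 0.7)]
toolbox [([437.3, 283.5], 0.55)]
 model bore [285.9 289.8]
 model park [179.8 217.4]
 model lid_lip [432.9 285.8]
 model lid_hinge [377.7 449.5]
 model toolbox [369.4 318.3]
```

View pics/w2.png

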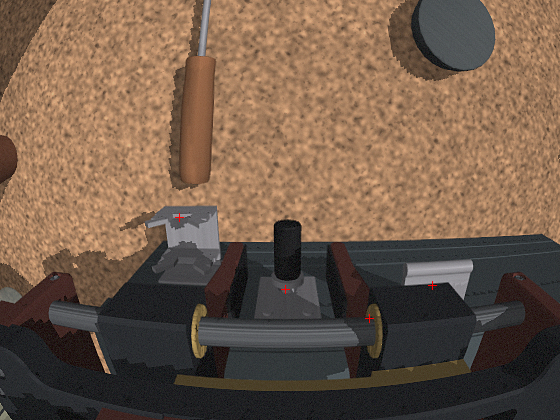

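```bash
python3 - <<'E'
from h import *
I=ctrl.camera_info("wrist"); o2=ctrl.get_obs()
o1=dict(ee_pos=np.array([517.6,-110.8,368.4]),orientation=np.array([.274,3.129,0]))
D=[(o1,{"bore":(298,275.2),"park":(222.6,225),"lid_lip":(401.7,268.9)}),(o2,{"bore":(284.4,287.3),"park":(182.4,214.8),"lid_lip":(436,285.9)})]
f=lambda p:np.concatenate([proj("wrist",box2w((p[0]*100,p[1]*100,p[2]),LM[k]),o,I)[0]-v for o,d in D for k,v in d.items()])
r=least_squares(f,[6.8,-.4,-.17]); print(r.x,r.fun.reshape(-1,2).round(1))
p=(r.x[0]*100,r.x[1]*100,r.x[2])
for s in (1,3,5,7):
    print(s,proj("wrist",box2w(p,[(-91-s,-85,90),(-91-s-22,-85,90),(-91-s-38,-85,98),(-91-s-4,-85,100)]),o2,I).round(1).tolist())
open("h.py","a").write(f"POSE=({p[0]:.1f},{p[1]:.1f},{p[2]:.4f})\n")
t,Rt=tcp_for((-118,-85.5,90),0,p); print(t,delta(t,Rt))
im=ctrl.get_image("wrist")[190:330,200:380]
cv2.imwrite("pics/w2z.png",cv2.resize(im,None,fx=4,fy=4,interpolation=cv2.INTER_CUBIC)[:,:,::-1])
E
```

```text
[ 6.85547669 -0.41586982 -0.17258122] [[ 1.4 -0.5]
 [ 0.6 -0.4]
 [-1.5  2.5]
 [ 2.9 -0.3]
 [ 0.3  0.4]
 [-3.8 -2.2]]
1 [[287.3, 285.7], [287.5, 254.5], [287.8, 234.9], [287.4, 288.4]]
3 [[287.3, 283.0], [287.6, 251.5], [287.8, 231.6], [287.4, 285.5]]
5 [[287.4, 280.2], [287.6, 248.5], [287.8, 228.2], [287.4, 282.7]]
7 [[287.4, 277.5], [287.6, 245.4], [287.8, 224.9], [287.5, 279.8]]
[ 554.61802876 -105.55321767  253.        ] (array([-0.77971635,  0.68832729, 35.17480965]), array([-0.00404528,  0.07302695,  0.30339882]))
```

View pics/w2z.png

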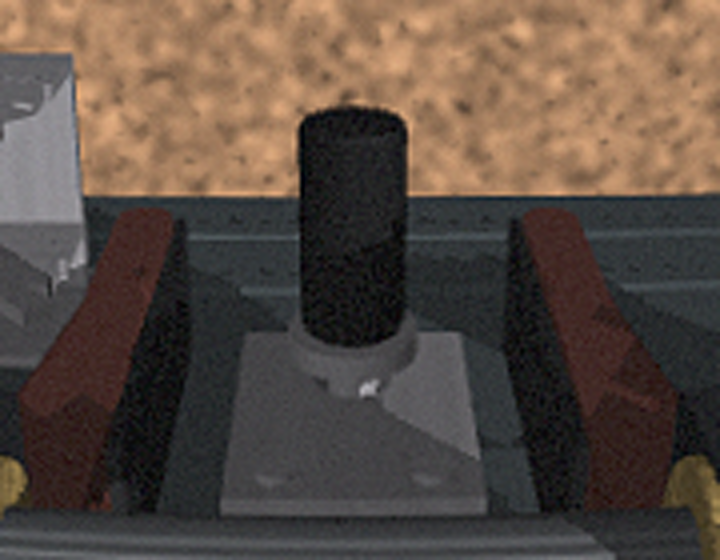

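Call:
jog_arm:
  steps:
    - [[0, 0.0003, 0.009, 0, 0, 0, 0], [0, 0.0004, 0.009, 0, 0, 0, 0], [0, 0, 0.009, 0, 0, 0, 0], [0, 0, 0.005, 0, 0, 0, 0], [0, 0, 0, 0, 0, 0, 0]]

```text
t: 6.03
ee_pos: [553.2, -105.1, 253.4]
orientation: [-0.262, -3.128, -0.001]
ft_force: [0.0, 0.1, -0.7]
width: 44.1
```

```bash
python3 look.py w3
```

```text
t 6.03 ee [ 553.2 -105.1  253.4] F [ 0.   0.1 -0.7] M [ 0.01 -0.16  0.02] w 44.1 q [-0.21  0.55  1.85  0.    0.74 -1.61]
bore []
park [([164.3, 235.6], 0.8)]
lid_lip [([460.5, 317.9], 0.77)]
pin_grip [([283.4, 275.8], 0.9)]
pin [([283.9, 308.9], 0.84)]
toolbox []
 model bore [285.8 321.5]
 model park [163.8 236.4]
 model lid_lip [455.3 319.2]
 model lid_hinge [382.7 478. ]
 model toolbox [375.8 338.9]
```

View pics/w3.png

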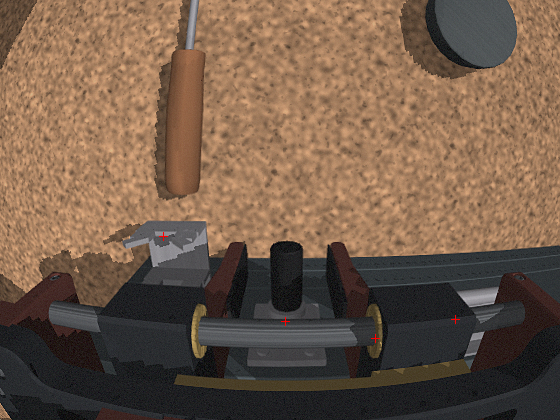

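```bash
python3 - <<'E'
from h import *
o=ctrl.get_obs(); Rm=R.from_rotvec(o["orientation"]).as_matrix()
for p in [(0,0,163),(10,0,163),(-10,0,163),(0,0,155)]: print(p,proj("wrist",o["ee_pos"]+Rm@np.array(p),o).round(1))
E
```

```text
(0, 0, 163) [[285.4 275.8]]
(10, 0, 163) [[285.4 257.9]]
(-10, 0, 163) [[285.4 292.6]]
(0, 0, 155) [[285.3 283.7]]
```

Call:
jog_arm:
  steps:
    - [[0, 0, 0, 0, 0, 0, 1], [0, 0, 0, 0, 0, 0, 1], [0, 0, 0, 0, 0, 0, 1], [0, 0, 0, 0, 0, 0, 1], [0, 0, 0, 0, 0, 0, 1], [0, 0, 0, 0, 0, 0, 1]]

```text
t: 6.88
ee_pos: [553.8, -105.3, 255.3]
orientation: [0.262, 3.131, 0.0]
ft_force: [0.0, -0.4, 0.0]
width: 15.5
```

Call:
jog_arm:
  steps:
    - [[0.003, 0, 0, 0, 0, 0, 1], [0.004, 0, 0, 0, 0, 0, 1], [0.004, 0, 0, 0, 0, 0, 1], [0.004, 0, 0, 0, 0, 0, 1]]

```text
t: 7.22
ee_pos: [538.5, -102.7, 255.3]
orientation: [-0.262, -3.131, -0.0]
ft_force: [0.4, -0.4, -0.0]
width: 15.0
```

```bash
python3 look.py w4
```

```text
t 7.22 ee [ 538.5 -102.7  255.3] F [ 0.4 -0.4 -0. ] M [ 0.04 -0.14  0.01] w 15.0 q [-0.21  0.53  1.89  0.    0.72 -1.61]
bore [([284.7, 338.5], 0.86)]
park [([166.9, 253.9], 0.6)]
lid_lip [([449.6, 336.0], 0.58)]
pin_grip [([284.4, 274.0], 0.84), ([465.8, 42.2], 0.31)]
pin []
toolbox []
 model bore [285.9 339. ]
 model park [168.2 257.6]
 model lid_lip [447.2 339. ]
 model lid_hinge [379. 482.]
 model toolbox [373.2 348.3]
```

View pics/w4.png

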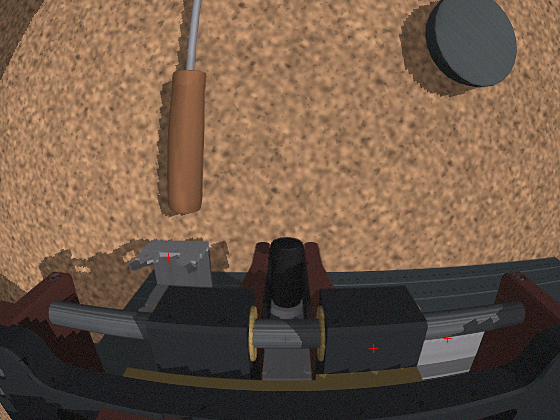

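Call:
jog_arm:
  steps:
    - [[0.006, 0, 0, 0, 0, 0, 1], [0.007, 0, 0, 0, 0, 0, 1], [0.007, 0, 0, 0, 0, 0, 1], [0.007, 0, 0, 0, 0, 0, 1], [0.007, 0, 0, 0, 0, 0, 1], [0.007, 0, 0, 0, 0, 0, 1], [0.007, 0, 0, 0, 0, 0, 1], [0, 0, 0, 0, 0, 0, 1]]

```text
t: 8.23
ee_pos: [490.1, -94.5, 255.1]
orientation: [-0.262, -3.129, -0.0]
ft_force: [0.1, 0.9, 0.6]
width: 15.5
```

```bash
python3 look.py w5; python3 - <<'E'
from h import *
for h in (110,71):
  t,Rt=tcp_for((-162,-155,h)); print(t,delta(t,Rt))
E
```

```text
t 8.23 ee [490.1 -94.5 255.1] F [0.1 0.9 0.6] M [ 0.11 -0.14  0.  ] w 15.5 q [-0.21  0.48  1.99  0.    0.67 -1.62]
bore [([283.5, 392.8], 0.84), ([285.5, 366.9], 0.31)]
park []
lid_lip []
pin_grip [([285.4, 271.7], 0.63)]
pin [([283.8, 304.5], 0.72)]
toolbox []
 model bore [286.  394.3]
 model park [179.8 324.8]
 model lid_lip [425.8 399.3]
 model lid_hinge [369.5 501. ]
 model toolbox [366.4 382.4]
[ 499.28670127 -166.47436637  273.        ] (array([-19.06985159, -69.38025081, -17.68614135]), array([-0.00219915,  0.022393  ,  0.32549156]))
[ 499.28670127 -166.47436637  234.        ] (array([-19.05461349, -69.37871061,  21.31385565]), array([-0.00219915,  0.022393  ,  0.32549156]))
```

View pics/w5.png

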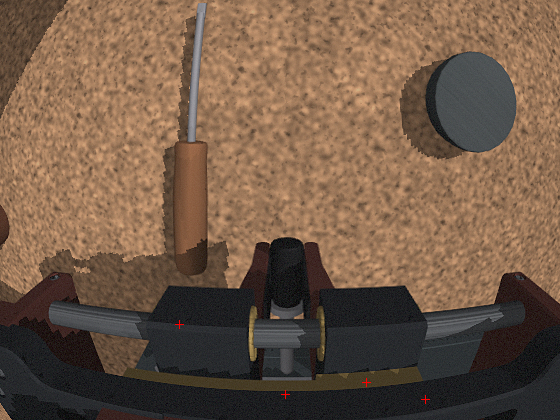

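Call:
jog_arm:
  steps:
    - [[0, 0, -0.009, 0, 0, 0.3, 1], [0, 0, -0.009, 0, 0, 0, 1], [0, -0.015, -0.004, 0, 0, 0, 1], [0, -0.015, 0, 0, 0, 0, 1], [0, -0.015, 0, 0, 0, 0, 1], [0, -0.015, 0, 0, 0, 0, 1], [0, -0.0094, 0, 0, 0, 0, 1], [-0.01, 0, 0, 0, 0, 0, 1], [-0.009, 0, 0, 0, 0, 0, 1], [0, 0, 0, 0, 0, 0, 1]]

```text
t: 9.42
ee_pos: [500.7, -166.6, 277.9]
orientation: [0.27, 3.127, -0.001]
ft_force: [-0.4, 0.7, -0.3]
width: 15.3
```

```bash
python3 look.py w6; python3 - <<'E'
from h import *
for n,(r,c) in {"scene":(130,170),"side":(150,230)}.items():
    im=ctrl.get_image(n)[r:r+120,c:c+140]; cv2.imwrite(f"pics/{n}6.png",cv2.resize(im,None,fx=5,fy=5,interpolation=cv2.INTER_CUBIC)[:,:,::-1])
E
```

```text
t 9.42 ee [ 500.7 -166.6  277.9] F [-0.4  0.7 -0.3] M [ 0.07 -0.11  0.02] w 15.3 q [-0.34  0.47  1.93  0.    0.74 -1.74]
bore []
park []
lid_lip [([511.1, 87.7], 0.33)]
pin_grip [([284.3, 272.5], 0.88)]
pin [([283.9, 302.9], 0.89)]
toolbox [([429.1, 342.7], 0.76)]
 model bore [386.8 342.2]
 model park [285.6 280.1]
 model lid_lip [509.5 333.3]
 model lid_hinge [434.2 462.1]
 model toolbox [425.2 345.9]
```

View pics/w6.png

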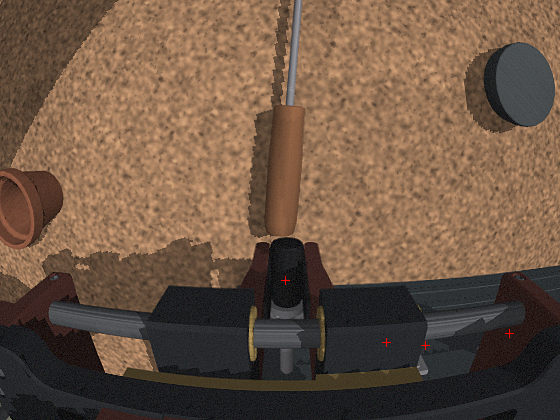

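View pics/side6.png

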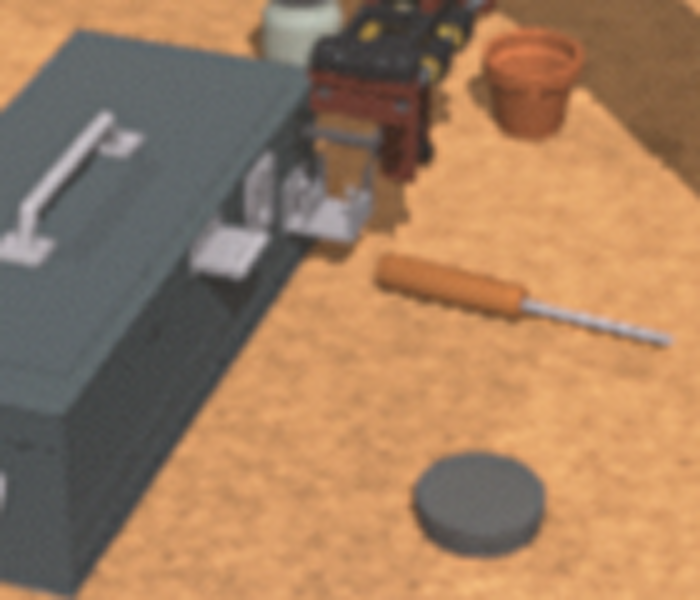

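View pics/scene6.png

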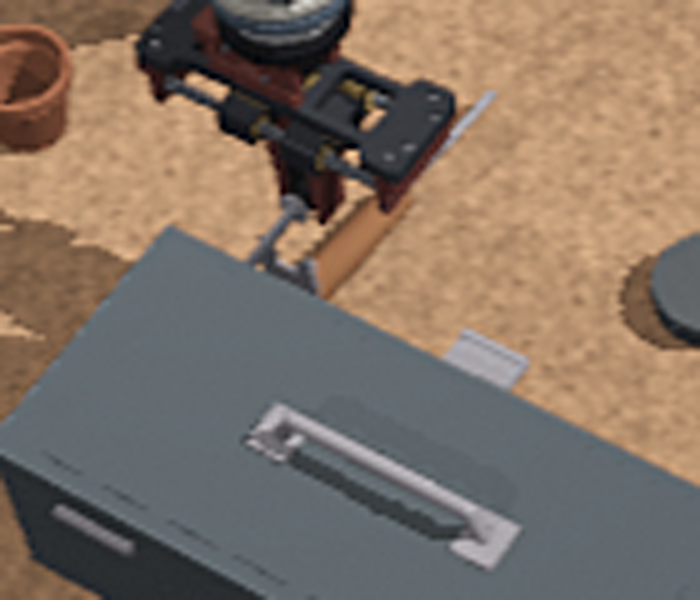

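Call:
jog_arm:
  steps:
    - [[0.0015, 0, 0.006, 0, 0, 0, 1], [0, 0, 0.008, 0, 0, 0, 1], [0, 0, 0.008, 0, 0, 0, 1], [0, 0, 0.008, 0, 0, 0, 1], [0, 0, 0.006, 0, 0, 0, 1], [0, 0, 0, 0, 0, 0, 1]]

```text
t: 10.37
ee_pos: [496.5, -166.0, 239.5]
orientation: [-0.27, -3.127, -0.001]
ft_force: [-0.7, -0.0, -0.5]
width: 15.1
```

```bash
python3 - <<'E'
from h import *
o=st()
print("grasp in box frame", (np.append((o["ee_pos"]+R.from_rotvec(o["orientation"]).as_matrix()[:,2]*163)[:2]-POSE[:2],0)@R.from_euler('z',POSE[2]).as_matrix()).round(1))
for n,(r,c) in {"scene":(130,170),"side":(150,230)}.items():
    im=ctrl.get_image(n)[r:r+120,c:c+140]; cv2.imwrite(f"pics/{n}7.png",cv2.resize(im,None,fx=5,fy=5,interpolation=cv2.INTER_CUBIC)[:,:,::-1])
E
```

```text
t 10.37 ee [ 496.5 -166.   239.5] F [-0.7 -0.  -0.5] M [ 0.07 -0.15  0.04] w 15.1 q [-0.35  0.53  1.95  0.    0.67 -1.74]
grasp in box frame [-165.3 -155.     0. ]
```

View pics/side7.png

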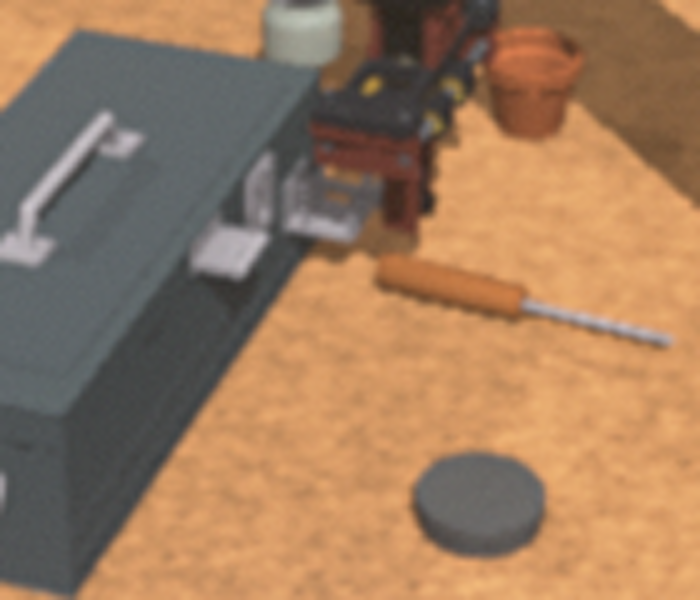

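View pics/scene7.png

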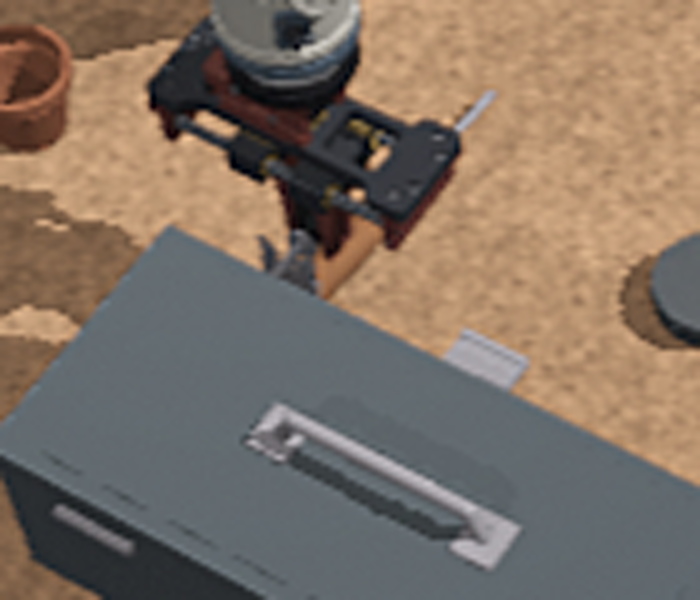

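Call:
jog_arm:
  steps:
    - [[-0.002, 0, 0.002, 0, 0, 0, 1], [0, 0, 0.002, 0, 0, 0, 1], [0, 0, 0, 0, 0, 0, 1], [0, 0, 0, 0, 0, 0, 1]]

```text
t: 10.8
ee_pos: [499.0, -166.6, 237.3]
orientation: [0.27, 3.13, -0.0]
ft_force: [0.5, 0.1, 0.1]
width: 15.5
```

```bash
python3 - <<'E'
from h import *
o=st()
print("grasp in box frame", (np.append((o["ee_pos"]+R.from_rotvec(o["orientation"]).as_matrix()[:,2]*163)[:2]-POSE[:2],0)@R.from_euler('z',POSE[2]).as_matrix()).round(1))
E
```

```text
t 10.8 ee [ 499.  -166.6  237.3] F [0.5 0.1 0.1] M [ 0.05 -0.17 -0.01] w 15.5 q [-0.34  0.54  1.94 -0.    0.66 -1.74]
grasp in box frame [-162.2 -155.1    0. ]
```

Call:
jog_arm:
  steps:
    - [[0, 0, 0.001, 0, 0, 0, 1], [0, 0, 0.0005, 0, 0, 0, 1], [0, 0, 0, 0, 0, 0, 1], [0, 0, 0, 0, 0, 0, 1]]

```text
t: 11.13
ee_pos: [499.1, -166.6, 236.0]
orientation: [0.27, 3.13, -0.0]
ft_force: [-0.1, 0.1, 0.8]
width: 15.0
```

Call:
jog_arm:
  steps:
    - [[0, 0, 0.0005, 0, 0, 0, 1], [0, 0, 0.0005, 0, 0, 0, 1], [0, 0, 0, 0, 0, 0, 1], [0, 0, 0, 0, 0, 0, 1]]

```text
t: 11.47
ee_pos: [499.1, -166.6, 235.1]
orientation: [0.27, 3.129, -0.0]
ft_force: [-1.1, 0.3, 6.0]
width: 15.1
```

```bash
python3 look.py w8
```

```text
t 11.47 ee [ 499.1 -166.6  235.1] F [-1.1  0.3  6. ] M [ 0.14 -0.07  0.03] w 15.1 q [-0.34  0.54  1.94  0.    0.66 -1.74]
bore []
park [([285.1, 319.1], 0.68)]
lid_lip []
pin_grip [([283.7, 370.5], 0.29)]
pin [([287.0, 305.8], 0.91)]
toolbox [([441.9, 367.8], 0.89)]
 model bore [403.6 388.3]
 model park [285.8 321.1]
 model lid_lip [541.1 374.4]
 model lid_hinge [445.2 495.4]
 model toolbox [438.4 373.1]
```

View pics/w8.png

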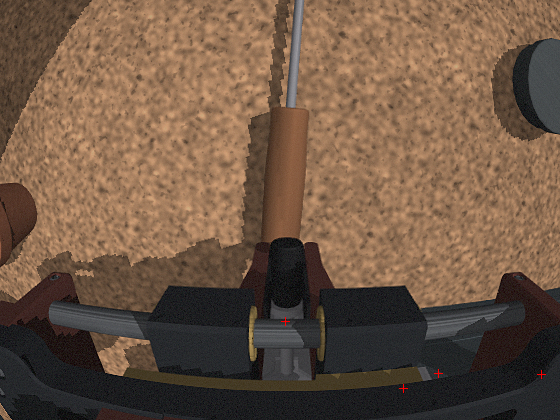

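Call:
jog_arm:
  steps:
    - [[0, 0, -0.0005, 0, 0, 0, 1], [0, 0, 0, 0, 0, 0, 0.4], [0, 0, 0, 0, 0, 0, 0.2], [0, 0, 0, 0, 0, 0, 0], [0, 0, 0, 0, 0, 0, 0]]

```text
t: 12.23
ee_pos: [498.9, -166.5, 235.1]
orientation: [-0.27, -3.129, -0.0]
ft_force: [-0.3, 0.8, 1.1]
width: 38.0
```

```bash
python3 look.py w9
```

```text
t 12.23 ee [ 498.9 -166.5  235.1] F [-0.3  0.8  1.1] M [ 0.06 -0.11 -0.01] w 38.0 q [-0.34  0.54  1.94  0.    0.66 -1.74]
bore []
park []
lid_lip []
pin_grip [([285.6, 274.4], 0.85)]
pin [([284.0, 305.8], 0.8)]
toolbox []
 model bore [403.4 388.9]
 model park [285.6 321.7]
 model lid_lip [540.9 374.9]
 model lid_hinge [445.1 495.8]
 model toolbox [438.3 373.6]
```

View pics/w9.png

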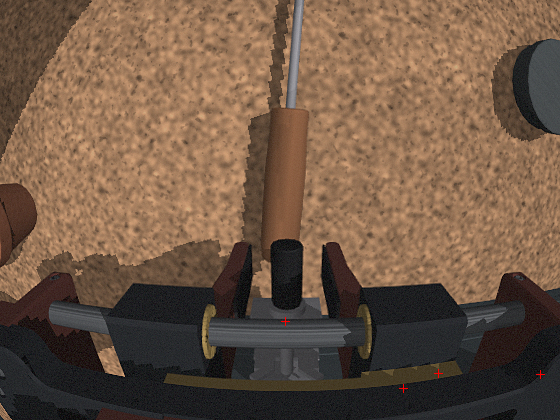

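Call:
jog_arm:
  steps:
    - [[0, 0, -0.005, 0, 0, 0, 0], [0, 0, -0.01, 0, 0, 0, 0], [0, 0, -0.015, 0, 0, 0, 0], [0, 0, -0.02, 0, 0, 0, 0], [0, 0, -0.02, 0, 0, 0, 0], [0, 0, -0.02, 0, 0, 0, 0], [0, 0, -0.02, 0, 0, 0, -1], [0, 0, 0, 0, 0, 0, -1]]

```text
t: 13.25
ee_pos: [500.1, -166.9, 349.8]
orientation: [0.27, 3.123, -0.003]
ft_force: [0.7, 0.2, 1.7]
width: 53.8
```

```bash
python3 look.py w10; python3 - <<'E'
from h import *
im=ctrl.get_image("wrist")[200:400,180:380]
cv2.imwrite("pics/w10z.png",cv2.resize(im,None,fx=3,fy=3,interpolation=cv2.INTER_CUBIC)[:,:,::-1])
E
```

```text
t 13.25 ee [ 500.1 -166.9  349.8] F [0.7 0.2 1.7] M [ 0.04 -0.17 -0.05] w 53.8 q [-0.34  0.35  1.89  0.    0.89 -1.74]
bore [([361.9, 285.4], 0.56)]
park [([289.1, 235.8], 0.61)]
lid_lip [([468.2, 283.7], 0.6)]
pin_grip [([285.3, 203.7], 0.56)]
pin [([283.9, 224.5], 0.66)]
toolbox []
 model bore [366.4 289.1]
 model park [286.6 238.1]
 model lid_lip [466.6 283.7]
 model lid_hinge [417.1 413.2]
 model toolbox [406.7 309.8]
```

View pics/w10z.png

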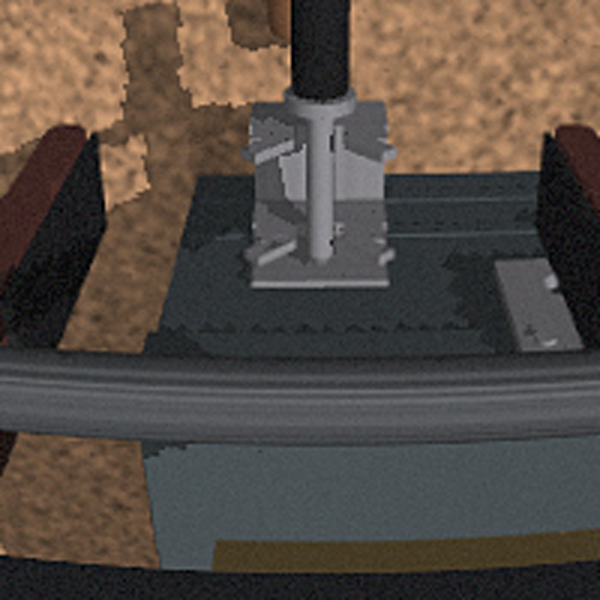

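```bash
python3 - <<'E'
from h import *
o=st(); I=ctrl.camera_info("wrist")
z=lambda P:((proj("wrist",box2w(POSE,P),o,I)-[180,200])*3).round(0).tolist()
print("ear outer floor/top",z([(-132,-155,70),(-132,-155,86),(-132,-148,86)]))
print("inner ear outer/inner z70,86",z([(-101,-155,70),(-101,-155,86),(-98,-155,74),(-98,-155,86)]))
print("wall",z([(-85,-155,70)]))
for s in (3,6,9,12,14):
    print(s,"tip top",z([(-132-s+50,-155,74),(-132-s+50,-155,70)]),"collar inner top",z([(-132-s,-155,80),(-132-s-4,-155,80)]))
im=ctrl.get_image("wrist")[180:300,240:340]
cv2.imwrite("pics/w10y.png",cv2.resize(im,None,fx=5,fy=5,interpolation=cv2.INTER_CUBIC)[:,:,::-1])
E
```

```text
t 13.65 ee [ 498.7 -166.5  344.4] F [ 0.8  0.1 -0.5] M [ 0.07 -0.16 -0.07] w 85.4 q [-0.34  0.36  1.89  0.    0.89 -1.74]
ear outer floor/top [[318.0, 135.0], [317.0, 158.0], [343.0, 158.0]]
inner ear outer/inner z70,86 [[318.0, 230.0], [318.0, 257.0], [318.0, 245.0], [318.0, 266.0]]
wall [[318.0, 276.0]]
3 tip top [[318.0, 282.0], [318.0, 276.0]] collar inner top [[317.0, 139.0], [317.0, 125.0]]
6 tip top [[318.0, 274.0], [318.0, 267.0]] collar inner top [[317.0, 129.0], [317.0, 115.0]]
9 tip top [[318.0, 266.0], [318.0, 259.0]] collar inner top [[317.0, 119.0], [317.0, 105.0]]
12 tip top [[318.0, 257.0], [318.0, 250.0]] collar inner top [[317.0, 108.0], [317.0, 95.0]]
14 tip top [[318.0, 251.0], [318.0, 244.0]] collar inner top [[317.0, 102.0], [317.0, 88.0]]
```

View pics/w10y.png

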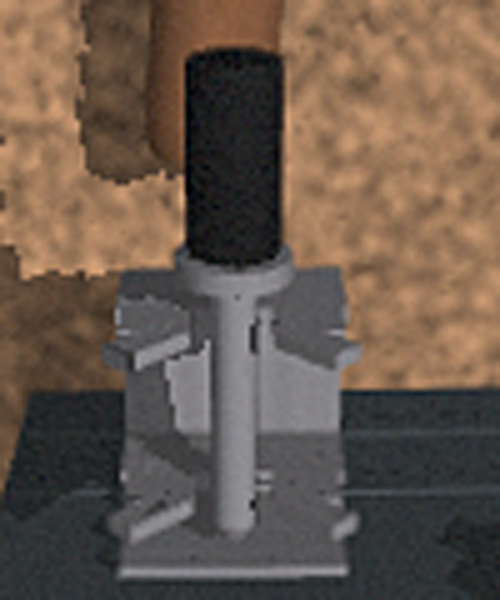

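```bash
cat >> h.py <<'E'
def plan(boxpt,tilt,N,reach=163,o=None):
    """N rows straight line + uniform turn, printed rounded"""
    o=o or ctrl.get_obs(); t,Rt=tcp_for(boxpt,tilt,reach=reach); R0=R.from_rotvec(o["orientation"]).as_matrix()
    w=R.from_matrix(R0.T@Rt).as_rotvec(); Rc=R0; d=(t-o["ee_pos"])/N
    print("tot",(t-o["ee_pos"]).round(1),np.degrees(w).round(2))
    for i in range(N):
        s=Rc.T@d; print([*(s/1000).round(4).tolist(),*np.degrees(w/N).round(2).tolist()]); Rc=Rc@R.from_rotvec(w/N).as_matrix()
E
python3 - <<'E'
from h import *
plan((-109,1.5,115),30,8,reach=163+70)
E
```

```text
tot [-35.2 165.1 -27.7] [ 2.000e-02 -3.009e+01  2.000e-02]
[0.0079, 0.0196, 0.0035, 0.0, -3.76, 0.0]
[0.0081, 0.0196, 0.003, 0.0, -3.76, 0.0]
[0.0083, 0.0196, 0.0024, 0.0, -3.76, 0.0]
[0.0084, 0.0196, 0.0019, 0.0, -3.76, 0.0]
[0.0085, 0.0196, 0.0013, 0.0, -3.76, 0.0]
[0.0086, 0.0196, 0.0008, 0.0, -3.76, 0.0]
[0.0086, 0.0196, 0.0002, 0.0, -3.76, 0.0]
[0.0086, 0.0196, -0.0004, 0.0, -3.76, 0.0]
```

Call:
jog_arm:
  steps:
    - [[0.0079, 0.0196, 0.0035, 0, -3.76, 0, -1], [0.0081, 0.0196, 0.003, 0, -3.76, 0, -1], [0.0083, 0.0196, 0.0024, 0, -3.76, 0, -1], [0.0084, 0.0196, 0.0019, 0, -3.76, 0, -1], [0.0085, 0.0196, 0.0013, 0, -3.76, 0, -1], [0.0086, 0.0196, 0.0008, 0, -3.76, 0, -1], [0.0086, 0.0196, 0.0002, 0, -3.76, 0, -1], [0.0086, 0.0196, -0.0004, 0, -3.76, 0, -1], [0, 0, 0, 0, 0, 0, -1]]

```text
t: 14.45
ee_pos: [464.5, -9.2, 317.8]
orientation: [0.228, 2.637, -0.065]
ft_force: [-0.7, -0.6, -0.6]
width: 87.9
```

```bash
python3 look.py w11; python3 - <<'E'
from h import *
t,Rt=tcp_for((-109,0,115),30); print(delta(t,Rt))
E
```

```text
t 14.45 ee [464.5  -9.2 317.8] F [-0.7 -0.6 -0.6] M [ 0.1   0.11 -0.01] w 87.9 q [-0.02  0.28  2.17 -0.37  0.21 -1.08]
bore [([188.9, 221.5], 0.83), ([105.5, 160.3], 0.18)]
park [([108.2, 168.8], 0.7)]
lid_lip [([298.3, 234.6], 0.83), ([20.6, 222.9], 0.64)]
pin_grip [([99.5, 140.5], 0.96)]
pin [([105.0, 161.2], 0.94), ([123.4, 204.7], 0.36)]
toolbox [([295.4, 215.4], 0.68), ([109.0, 165.6], 0.15)]
 model bore [191.3 222.6]
 model park [110.  170.7]
 model lid_lip [296.  236.3]
 model lid_hinge [292.4 329.9]
 model toolbox [292.8 218.4]
(array([ 2.89371974,  8.50573299, 69.78080504]), array([-0.38003887, -1.52526571, -0.06242816]))
```

View pics/w11.png

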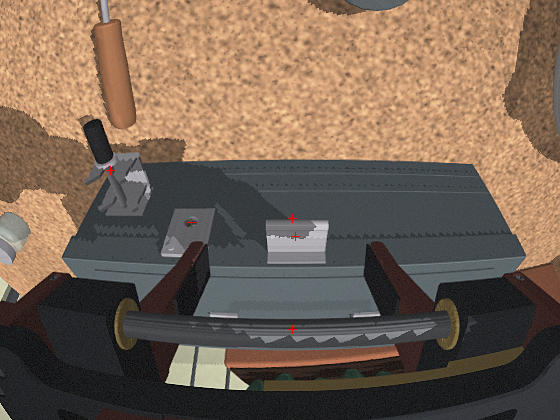

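```bash
python3 - <<'E'
from h import *
plan((-110.5,1,115),15,5,reach=163+45)
E
```

```text
tot [57.6 -0.9 -3. ] [-0.37 13.47 -0.11]
[-0.0097, 0.0019, 0.0059, -0.07, 2.69, -0.02]
[-0.01, 0.0018, 0.0055, -0.07, 2.69, -0.02]
[-0.0102, 0.0018, 0.005, -0.07, 2.69, -0.02]
[-0.0105, 0.0018, 0.0045, -0.07, 2.69, -0.02]
[-0.0107, 0.0018, 0.004, -0.07, 2.69, -0.02]
```

Call:
jog_arm:
  steps:
    - [[-0.0097, 0.0019, 0.0059, -0.07, 2.69, 0, -1], [-0.01, 0.0018, 0.0055, -0.07, 2.69, 0, -1], [-0.0102, 0.0018, 0.005, -0.07, 2.69, 0, -1], [-0.0105, 0.0018, 0.0045, -0.07, 2.69, 0, -1], [-0.0107, 0.0018, 0.004, -0.07, 2.69, 0, -1], [0, 0, 0, 0, 0, 0, -1]]

```text
t: 15.3
ee_pos: [525.8, -12.4, 316.4]
orientation: [0.251, 2.868, -0.031]
ft_force: [-0.3, -0.2, -0.7]
width: 87.6
```

```bash
python3 look.py w12; python3 - <<'E'
from h import *
plan((-110.5,1,115),15,4)
E
```

```text
t 15.3 ee [525.8 -12.4 316.4] F [-0.3 -0.2 -0.7] M [ 0.05 -0.07 -0.  ] w 87.6 q [-0.04  0.37  1.98 -0.07  0.53 -1.38]
bore [([171.0, 236.0], 0.88)]
park [([90.6, 176.9], 0.71)]
lid_lip [([280.9, 242.6], 0.96)]
pin_grip [([81.0, 145.5], 0.66), ([104.5, 218.8], 0.38)]
pin [([89.7, 166.9], 0.96), ([283.5, 242.2], 0.59)]
toolbox [([288.0, 249.6], 0.69), ([112.3, 32.9], 0.59)]
 model bore [171.2 237.2]
 model park [ 91.8 179.3]
 model lid_lip [283.3 244.5]
 model lid_hinge [284.9 376.3]
 model toolbox [284.7 254.3]
tot [ 12.6  -2.6 -43.4] [ 0.01  0.02 -0.05]
[-0.0003, -0.0001, 0.0113, 0.0, 0.01, -0.01]
[-0.0003, -0.0001, 0.0113, 0.0, 0.01, -0.01]
[-0.0003, -0.0001, 0.0113, 0.0, 0.01, -0.01]
[-0.0003, -0.0001, 0.0113, 0.0, 0.01, -0.01]
```

View pics/w12.png

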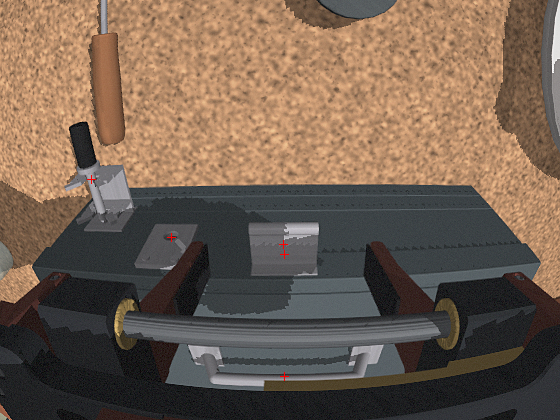

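Call:
jog_arm:
  steps:
    - [[-0.0003, -0.0005, 0.0113, 0, 0, 0, -1], [-0.0003, -0.0005, 0.0113, 0, 0, 0, -1], [-0.0003, 0, 0.0113, 0, 0, 0, -1], [-0.0003, 0, 0.0113, 0, 0, 0, -1], [0, 0, 0, 0, 0, 0, -1]]

```text
t: 16.07
ee_pos: [535.6, -15.0, 269.7]
orientation: [0.25, 2.873, -0.033]
ft_force: [-0.9, -0.0, 0.2]
width: 87.9
```

```bash
python3 look.py w13; python3 - <<'E'
from h import *
o=ctrl.get_obs(); Rm=R.from_rotvec(o["orientation"]).as_matrix()
print(proj("wrist",o["ee_pos"]+Rm@np.array((0,0,163)),o))
print(proj("wrist",box2w(POSE,[(-119,-21,115),(-119,21,115),(-87,-21,115),(-87,21,115)]),o))
plan((-110.5,0,115),15,1)
E
```

```text
t 16.07 ee [535.6 -15.  269.7] F [-0.9 -0.   0.2] M [ 0.1  -0.03 -0.  ] w 87.9 q [-0.04  0.47  1.98 -0.08  0.44 -1.37]
bore [([147.9, 269.5], 0.65)]
park []
lid_lip [([287.3, 287.2], 0.61)]
pin_grip [([43.5, 156.9], 0.72)]
pin [([51.8, 186.4], 0.63)]
toolbox []
 model bore [149.8 270. ]
 model park [ 59.  198.7]
 model lid_lip [284.7 287.4]
 model lid_hinge [285.7 413.1]
 model toolbox [285.7 278.5]
[[285.40774462 275.50117811]]
[[240.88756719 260.27839742]
 [327.16916509 260.25892342]
 [246.19790588 303.5836943 ]
 [322.53028239 303.60619103]]
tot [-0.9 -0.5 -0.5] [ 0.02  0.07 -0.05]
[0.0009, -0.0006, 0.0003, 0.02, 0.07, -0.05]
```

View pics/w13.png

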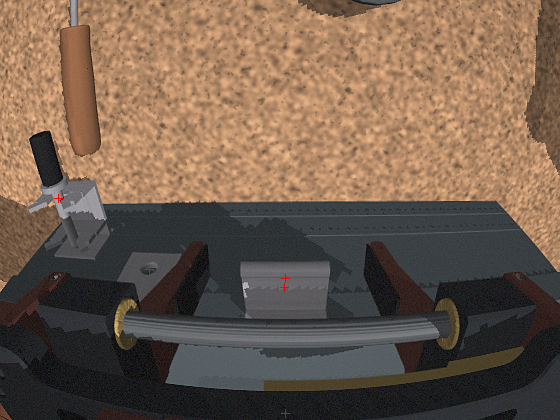

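Call:
jog_arm:
  steps:
    - [[0.0005, 0, 0, 0, 0, 0, -0.3], [0, 0, 0, 0, 0, 0, 0], [0, 0, 0, 0, 0, 0, 0.2], [0, 0, 0, 0, 0, 0, 1], [0, 0, 0, 0, 0, 0, 1], [0, 0, 0, 0, 0, 0, 1], [0, 0, 0, 0, 0, 0, 1], [0, 0, 0, 0, 0, 0, 1]]

```text
t: 17.08
ee_pos: [535.3, -15.5, 272.4]
orientation: [0.248, 2.87, -0.034]
ft_force: [-0.3, -6.2, 0.2]
width: 41.6
```

```bash
cat > arc.py <<'E'
from h import *
# grasp point in lid frame, at theta 0 from measurement
def grasp_box(o,off=163):
    g=o["ee_pos"]+R.from_rotvec(o["orientation"]).as_matrix()[:,2]*off
    return (g-[POSE[0],POSE[1],0])@R.from_euler('z',POSE[2]).as_matrix()
def theta(o,g0):
    g=grasp_box(o); a=np.arctan2(g[2]-105,85-g[0]); a0=np.arctan2(g0[2]-105,85-g0[0])
    return np.degrees(a-a0), np.hypot(g[2]-105,85-g[0]),np.hypot(g0[2]-105,85-g0[0])
if __name__=="__main__":
    o=st(); print(grasp_box(o).round(1))
E
python3 arc.py
```

```text
t 17.08 ee [535.3 -15.5 272.4] F [-0.3 -6.2  0.2] M [-0.99  0.15 -0.16] w 41.6 q [-0.04  0.46  1.98 -0.08  0.44 -1.37]
[-110.2   -0.3  114.9]
```

```bash
cat >> arc.py <<'E'
def T(th,tilt,y=0.0,g=(-195.2,10)):
    c,s=np.cos(np.radians(th)),np.sin(np.radians(th))
    return tcp_for((85+g[0]*c+g[1]*s,y,105-g[0]*s+g[1]*c),tilt)
def rows(th0,th1,ti0,ti1,N):
    for i in range(N):
        a=T(th0+(th1-th0)*i/N,ti0+(ti1-ti0)*i/N); b=T(th0+(th1-th0)*(i+1)/N,ti0+(ti1-ti0)*(i+1)/N)
        print([*(a[1].T@(b[0]-a[0])/1000).round(4).tolist(),*R.from_matrix(a[1].T@b[1]).as_rotvec(degrees=True).round(2).tolist()])
E
python3 - <<'E'
from arc import *
rows(0,20,15,20,16)
E
```

```text
[-0.0005, 0.0, -0.004, 0.0, -0.31, -0.0]
[-0.0006, -0.0, -0.004, -0.0, -0.31, 0.0]
[-0.0007, -0.0, -0.004, -0.0, -0.31, -0.0]
[-0.0008, 0.0, -0.0039, -0.0, -0.31, 0.0]
[-0.0009, 0.0, -0.0039, 0.0, -0.31, -0.0]
[-0.001, -0.0, -0.0038, -0.0, -0.31, 0.0]
[-0.0011, -0.0, -0.0038, 0.0, -0.31, -0.0]
[-0.0012, 0.0, -0.0037, 0.0, -0.31, 0.0]
[-0.0013, -0.0, -0.0037, -0.0, -0.31, -0.0]
[-0.0014, 0.0, -0.0036, 0.0, -0.31, -0.0]
[-0.0015, 0.0, -0.0035, 0.0, -0.31, 0.0]
[-0.0016, -0.0, -0.0035, -0.0, -0.31, 0.0]
[-0.0017, -0.0, -0.0034, -0.0, -0.31, -0.0]
[-0.0018, 0.0, -0.0033, 0.0, -0.31, 0.0]
[-0.0019, -0.0, -0.0032, 0.0, -0.31, 0.0]
[-0.002, -0.0, -0.0032, -0.0, -0.31, -0.0]
```

Call:
jog_arm:
  steps:
    - [[0, -0.0006, 0, 0, 0, 0, 1], [-0.0005, 0, -0.004, 0, -0.31, 0, 1], [-0.0006, 0, -0.004, 0, -0.31, 0, 1], [-0.0007, 0, -0.004, 0, -0.31, 0, 1], [-0.0008, 0, -0.0039, 0, -0.31, 0, 1], [-0.0009, 0, -0.0039, 0, -0.31, 0, 1], [-0.001, 0, -0.0038, 0, -0.31, 0, 1], [0, 0, 0, 0, 0, 0, 1]]

```text
t: 17.75
ee_pos: [533.2, -15.3, 296.9]
orientation: [0.246, 2.836, -0.037]
ft_force: [2.7, -4.7, -5.9]
width: 41.6
```

```bash
python3 - <<'E'
from arc import *
o=st(); print(grasp_box(o).round(1),theta(o,(-110.2,0,115)))
im=ctrl.get_image("wrist"); cv2.imwrite("pics/w14.png",im[:,:,::-1])
E
```

```text
t 17.75 ee [533.2 -15.3 296.9] F [ 2.7 -4.7 -5.9] M [-0.6   0.02 -0.08] w 41.6 q [-0.04  0.41  1.99 -0.09  0.45 -1.37]
[-107.1   -0.3  141. ] (np.float64(7.683204961509064), np.float64(195.44639957592838), np.float64(195.45597969875467))
```

View pics/w14.png

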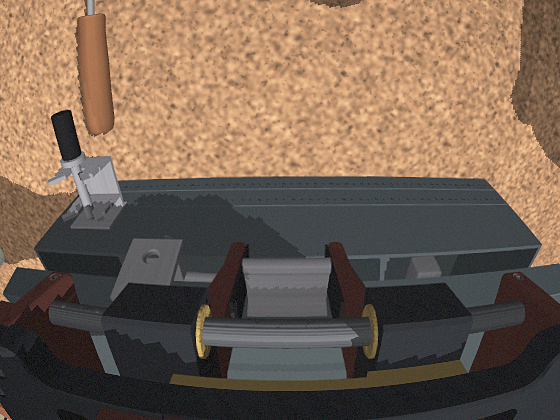

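Call:
jog_arm:
  steps:
    - [[-0.0011, -0.0006, -0.0038, 0, -0.31, 0, 1], [-0.0012, 0, -0.0037, 0, -0.31, 0, 1], [-0.0013, 0, -0.0037, 0, -0.31, 0, 1], [-0.0014, 0, -0.0036, 0, -0.31, 0, 1], [-0.0015, 0, -0.0035, 0, -0.31, 0, 1], [-0.0016, 0, -0.0035, 0, -0.31, 0, 1], [-0.0017, 0, -0.0034, 0, -0.31, 0, 1], [-0.0018, 0, -0.0033, 0, -0.31, 0, 1], [-0.0019, 0, -0.0032, 0, -0.31, 0, 1], [-0.002, 0, -0.0032, 0, -0.31, 0, 1]]

```text
t: 18.63
ee_pos: [536.4, -15.9, 334.4]
orientation: [0.242, 2.784, -0.042]
ft_force: [1.7, 3.9, -6.3]
width: 41.8
```

```bash
python3 - <<'E'
from arc import *
o=st(); print(grasp_box(o).round(1),theta(o,(-110.2,0,115)))
rows(20,40,20,27,16)
E
```

```text
t 18.63 ee [536.4 -15.9 334.4] F [ 1.7  3.9 -6.3] M [0.91 0.37 0.47] w 41.8 q [-0.04  0.35  1.97 -0.1   0.48 -1.36]
[-95.8  -0.3 181.1] (np.float64(19.909388428206352), np.float64(196.15891319976134), np.float64(195.45597969875467))
[-0.0017, 0.0, -0.0031, -0.0, -0.44, -0.0]
[-0.0018, 0.0, -0.003, 0.0, -0.44, 0.0]
[-0.0019, -0.0, -0.0029, 0.0, -0.44, -0.0]
[-0.002, 0.0, -0.0028, 0.0, -0.44, -0.0]
[-0.002, -0.0, -0.0027, -0.0, -0.44, 0.0]
[-0.0021, 0.0, -0.0026, 0.0, -0.44, -0.0]
[-0.0022, -0.0, -0.0025, -0.0, -0.44, 0.0]
[-0.0023, 0.0, -0.0024, 0.0, -0.44, -0.0]
[-0.0023, -0.0, -0.0023, 0.0, -0.44, 0.0]
[-0.0024, 0.0, -0.0022, -0.0, -0.44, 0.0]
[-0.0025, -0.0, -0.0021, -0.0, -0.44, 0.0]
[-0.0025, -0.0, -0.002, 0.0, -0.44, -0.0]
[-0.0026, 0.0, -0.0019, -0.0, -0.44, -0.0]
[-0.0026, 0.0, -0.0018, -0.0, -0.44, 0.0]
[-0.0027, 0.0, -0.0016, 0.0, -0.44, -0.0]
[-0.0027, -0.0, -0.0015, -0.0, -0.44, 0.0]
```

Call:
jog_arm:
  steps:
    - [[-0.0017, 0.0003, -0.0031, 0, -0.44, 0, 1], [-0.0018, 0, -0.003, 0, -0.44, 0, 1], [-0.0019, 0, -0.0029, 0, -0.44, 0, 1], [-0.002, 0, -0.0028, 0, -0.44, 0, 1], [-0.002, 0, -0.0027, 0, -0.44, 0, 1], [-0.0021, 0, -0.0026, 0, -0.44, 0, 1], [-0.0022, 0, -0.0025, 0, -0.44, 0, 1], [-0.0023, 0, -0.0024, 0, -0.44, 0, 1], [-0.0023, 0, -0.0023, 0, -0.44, 0, 1], [-0.0024, 0, -0.0022, 0, -0.44, 0, 1], [-0.0025, 0, -0.0021, 0, -0.44, 0, 1], [-0.0025, 0, -0.002, 0, -0.44, 0, 1], [-0.0026, 0, -0.0019, 0, -0.44, 0, 1], [-0.0026, 0, -0.0018, 0, -0.44, 0, 1], [-0.0027, 0, -0.0016, 0, -0.44, 0, 1], [-0.0027, 0, -0.0015, 0, -0.44, 0, 1]]

```text
t: 19.97
ee_pos: [554.2, -18.7, 383.2]
orientation: [0.232, 2.664, -0.054]
ft_force: [-5.5, 8.5, -0.2]
width: 41.9
```

```bash
python3 - <<'E'
from arc import *
o=st(); print(grasp_box(o).round(1),theta(o,(-110.2,0,115)))
rows(40,60,27,32,16)
E
```

```text
t 19.97 ee [554.2 -18.7 383.2] F [-5.5  8.5 -0.2] M [1.47 1.36 0.77] w 41.9 q [-0.04  0.29  1.94 -0.13  0.46 -1.33]
[-59.7   0.  237.8] (np.float64(39.62799398773747), np.float64(196.39564861384744), np.float64(195.45597969875467))
[-0.0031, 0.0, -0.0014, -0.0, -0.31, -0.0]
[-0.0032, -0.0, -0.0013, 0.0, -0.31, -0.0]
[-0.0032, -0.0, -0.0012, 0.0, -0.31, 0.0]
[-0.0032, -0.0, -0.0011, 0.0, -0.31, -0.0]
[-0.0033, -0.0, -0.001, -0.0, -0.31, -0.0]
[-0.0033, 0.0, -0.0009, 0.0, -0.31, -0.0]
[-0.0033, -0.0, -0.0007, -0.0, -0.31, 0.0]
[-0.0033, -0.0, -0.0006, 0.0, -0.31, -0.0]
[-0.0033, 0.0, -0.0005, 0.0, -0.31, 0.0]
[-0.0034, -0.0, -0.0004, -0.0, -0.31, 0.0]
[-0.0034, -0.0, -0.0003, 0.0, -0.31, 0.0]
[-0.0034, -0.0, -0.0002, -0.0, -0.31, -0.0]
[-0.0034, 0.0, -0.0, 0.0, -0.31, -0.0]
[-0.0034, -0.0, 0.0001, -0.0, -0.31, 0.0]
[-0.0034, 0.0, 0.0002, 0.0, -0.31, 0.0]
[-0.0034, -0.0, 0.0003, 0.0, -0.31, 0.0]
```

Call:
jog_arm:
  steps:
    - [[-0.0031, 0.0005, -0.0014, 0, -0.31, 0, 1], [-0.0032, 0.0005, -0.0013, 0, -0.31, 0, 1], [-0.0032, 0.0001, -0.0012, 0, -0.31, 0, 1], [-0.0032, 0, -0.0011, 0, -0.31, 0, 1], [-0.0033, 0.0001, -0.001, 0, -0.31, 0, 1], [-0.0033, 0, -0.0009, 0, -0.31, 0, 1], [-0.0033, 0.0001, -0.0007, 0, -0.31, 0, 1], [-0.0033, 0, -0.0006, 0, -0.31, 0, 1], [-0.0033, 0.0001, -0.0005, 0, -0.31, 0, 1], [-0.0034, 0, -0.0004, 0, -0.31, 0, 1], [-0.0034, 0, -0.0003, 0, -0.31, 0, 1], [-0.0034, 0, -0.0002, 0, -0.31, 0, 1], [0, 0, 0, 0, 0, 0, 1]]

```text
t: 21.05
ee_pos: [585.6, -23.6, 411.1]
orientation: [0.226, 2.595, -0.062]
ft_force: [-3.9, -5.3, -0.6]
width: 41.7
```

```bash
python3 - <<'E'
from arc import *
o=st(); print(grasp_box(o).round(1),theta(o,(-110.2,0,115)))
im=ctrl.get_image("wrist"); cv2.imwrite("pics/w15.png",im[:,:,::-1])
im=ctrl.get_image("side"); cv2.imwrite("pics/side15.png",im[:,:,::-1])
E
```

```text
t 21.05 ee [585.6 -23.6 411.1] F [-3.9 -5.3 -0.6] M [-0.33  0.97 -0.29] w 41.7 q [-0.05  0.29  1.87 -0.15  0.46 -1.33]
[-18.    0.4 271.1] (np.float64(55.26203531274661), np.float64(195.4263284757122), np.float64(195.45597969875467))
```

View pics/w15.png

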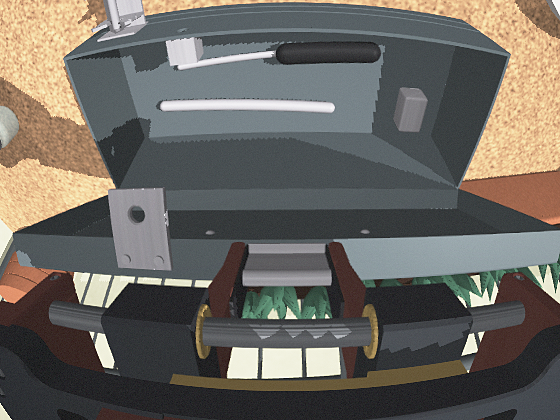

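View pics/side15.png

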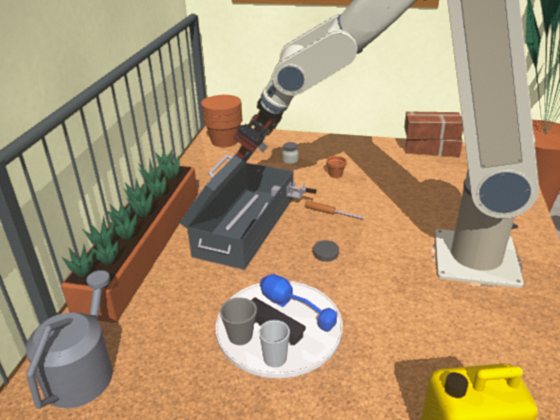

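Call:
jog_arm:
  steps:
    - [[-0.0034, -0.0003, 0, 0, -0.31, 0, 1], [-0.0034, -0.0003, 0.0001, 0, -0.31, 0, 1], [-0.0034, 0, 0.0002, 0, -0.31, 0, 1], [-0.0034, 0, 0.0003, 0, -0.31, 0, 1], [0, 0, 0, 0, 0, 0, 1], [0, 0, 0, 0, 0, 0, 1], [0, 0, 0, 0, 0, 0, 1], [0, 0, 0, 0, 0, 0, 1]]

```text
t: 21.82
ee_pos: [596.9, -25.7, 417.5]
orientation: [0.224, 2.574, -0.063]
ft_force: [-1.0, 0.6, -0.7]
width: 41.8
```

```bash
python3 - <<'E'
from arc import *
o=st(); print(grasp_box(o).round(1),theta(o,(-110.2,0,115)))
im=ctrl.get_image("wrist"); cv2.imwrite("pics/w16.png",im[:,:,::-1])
def lid(th,P):
    P=np.atleast_2d(np.asarray(P,float)); c,s=np.cos(np.radians(th)),np.sin(np.radians(th))
    return box2w(POSE,np.c_[85+P[:,0]*c+P[:,2]*s,P[:,1],105-P[:,0]*s+P[:,2]*c])
print("lid_lip",[ [q["uv"],q["p"]] for n in("wrist","side","scene") for q in ([ctrl.get_image(n)] and ctrl.landmark_of("lid_lip",n))[:1]])
ims={n:ctrl.get_image(n) for n in("side","scene")}
for th in (57,60,63):
    print(th,"lip",[proj(n,lid(th,(-190,0,10)),o).round(1).tolist() for n in("wrist","side","scene")],
     "tongue bore wrist",proj("wrist",lid(th,(-176,-85,-15)),o).round(1).tolist(),
     "left corners side",proj("side",lid(th,[(-172,200,0),(-172,200,26),(0,200,26)])).round(1).tolist())
cv2.imwrite("pics/side16.png",cv2.resize(ims["side"][140:280,170:330],None,fx=4.2,fy=4.2,interpolation=cv2.INTER_CUBIC)[:,:,::-1])
E
```

```text
t 21.82 ee [596.9 -25.7 417.5] F [-1.   0.6 -0.7] M [0.18 0.58 0.02] w 41.8 q [-0.05  0.29  1.84 -0.15  0.45 -1.33]
[ -3.6   0.5 279.3] (np.float64(60.13285742923028), np.float64(195.48911907992755), np.float64(195.45597969875467))
lid_lip [[[287.7, 268.4], 0.89], [[238.5, 145.1], 0.56], [[240.4, 196.3], 0.7]]
57 lip [[[284.4, 252.4]], [[242.5, 147.8]], [[243.5, 197.2]]] tongue bore wrist [[132.8, 198.0]] left corners side [[209.8, 188.3], [201.8, 182.1], [177.4, 221.0]]
60 lip [[[284.5, 269.4]], [[239.6, 145.8]], [[241.4, 198.7]]] tongue bore wrist [[134.3, 214.1]] left corners side [[207.0, 186.2], [198.8, 180.4], [177.2, 221.2]]
63 lip [[[284.6, 284.8]], [[236.7, 144.0]], [[239.2, 200.4]]] tongue bore wrist [[136.4, 229.5]] left corners side [[204.1, 184.2], [195.8, 178.8], [177.0, 221.6]]
```

View pics/w16.png

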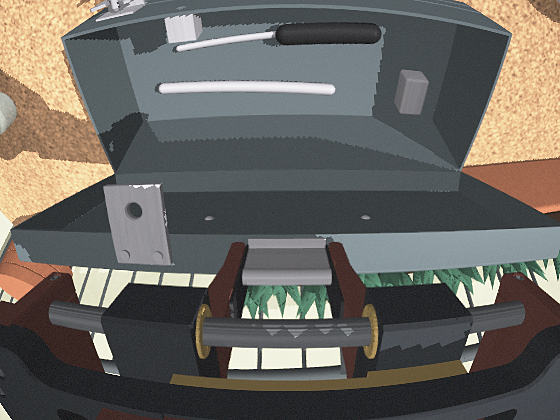

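View pics/side16.png

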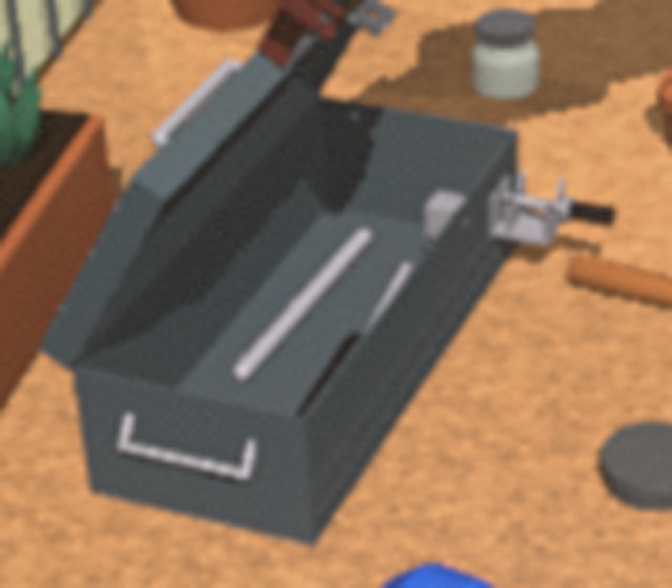

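```bash
python3 - <<'E'
from arc import *
o=st(); print(theta(o,(-110.2,0,115)), np.abs(o["qvel"]).max()); print(ctrl.close_job())
E
```

```text
t 22.27 ee [596.9 -25.7 417.5] F [-1.4  0.4  0.8] M [0.42 0.46 0.14] w 41.7 q [-0.05  0.29  1.84 -0.15  0.45 -1.33]
(np.float64(60.108056355238915), np.float64(195.50400477936225), np.float64(195.45597969875467)) 0.0011805230265620886
the job is handed in; nothing more can be done
None
```

The pin is parked in the bracket and the lid is open at about 60°, still held by its lip. I handed the job in at 22.3 s.

**Pin:** I drew it straight out along its axis, about 63 mm, with almost no side force. I then laid it level, tip towards the box, in both notches and let go. Afterwards the wrist camera showed the shank in both notches and the collar about 10 mm in front of the outer ear, inside the 3–14 mm range. The pin network's points suggested nearer 12 mm, also within range.

**Lid:** I gripped the lip by its two side faces and swung it up on its arc. Side force stayed below about 9 N in the readings I took.

**Last checks:** The arm was at rest with the gripper 41.7 mm open on the 42 mm lip and wrist force below 2 N. The lid angle by each check:

| Check | Angle |
|---|---|
| Arm pose | 60.1° |
| Lip point, wrist camera | about 59.8° |
| Latch hole, wrist camera | about 59.3° |
| Lip point, side camera | about 61° |
| Lid corner, side camera (rough) | 57–60° |

I did not touch the other things. I did not check each of them one by one at the end, but the last pictures showed nothing out of place.

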